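# Open the chip guard gate with the sagging bolt

## Robot

A 6-joint arm with a two-finger parallel gripper is mounted at the origin on the work surface. World frame = base frame: x ahead of the robot, y to its left, z up, the work surface at z = 0. Lengths are in m, angles in rad, forces in N, time in s.
With the tool pointing down it reaches from about 0.35 to 0.975 m from the base axis. Payload 17.4 kg.
Tool frame: the origin (TCP) lies at the very end of the fingers, on their centre line; the grasp point (between the pads) lies 19 mm behind it (ctrl.grip_depth is the distance from the TCP to the grasp point, in m); z points along the fingers, y is the direction in which the jaws open and shut (so a half turn about z gives the same grasp; the last joint's range is limited). The gripper opens to 85 mm and grips with 20 to 120 N. Pads are 22 mm wide; open, the fingers measure 114 mm over their backs; the gripper's body (76 mm by 85 mm) begins 54 mm behind the grasp point. The pads swing forward as they close: fully open they stand 13 mm farther back than shut.
Start: joints at [-0.038, 0.116, 1.442, -0, 1.584, -0.038], TCP at [0.675, -0, 0.231] pointing down, gripper open.
Joint ranges: [-2.83, 2.83], [-0.83, 2.19], [0.07, 2.5], [-1.14, 4.28], [0.01, 3], [-2.97, 2.97]. Speed limits (rad/s): [1.89, 1.89, 2.22, 3.14, 3.14, 3.14].

## Interface

Orientations are given as a unit quaternion [x, y, z, w].
In Python, from rig import readout, get_image, calibration, ctrl gives the robot as it stands.
- The arm moves only by the tool send_rows, never from a script. Its argument "targets" is a list of rows, each a list of 7 numbers: the finger opening in cm, from 0 to 8.54, then the shift along the world's x, y, z in cm, then the turn, a rotation vector about the world's x, y, z in rad. In form: [[claw, x, y, z, wx, wy, wz], ...]. A call has 1 to 10 rows; each row shifts and turns the commanded pose from where the row before left it; what a row does not reach is not made up. A row lasts 1/12 s, in which the tool goes at most 41.7 mm and 7.16 degrees, less where a joint would pass 70% of its speed; a pose out of reach is approached as far as the arm can. A call is refused whole if a number of a shift passes 4.17 or a number of a turn 0.125, either way. A call with a gripper value outside its range is refused whole. The fingers move at their own pace and stop on an object; "newtons" is the grip in N (left out, the last holds). Time passes only in rows, so rows that do not move let the fingers close. It gives the time, the measured TCP pose, the force and the opening at its end, in the units of the state.
- readout.state(): the state, without advancing time (a new reading comes with each control period).
- get_image(name): name is "scene" or "side" or "wrist"; returns (picture, depth): 420x560x3 uint8, red, green, blue; 420x560 float32, m along the optical axis (not along the pixel's ray), 0 where there is no reading.
- calibration(name): a dict with "vertical_fov" (degrees; the focal length in pixels is half the picture's height over the tangent of half this angle, whatever the lens; pixels are square), "cx", "cy" (the principal point, pixels), "k1" (the pictures are not rectified: a ray, as slopes to the right and down, at radius r is drawn at 1 + k1 r^2 times it, then the intrinsics apply), "view" (4x4, takes a point from world to camera coordinates). Camera axes: x right, y down, z forward; pixel columns grow to the right and rows downward; lengths in m; the calibration is good to about 2 mm. A picture is of the moment at which its call begins: read the wrist's pose just before it. calibration takes no time and is no camera call; for the wrist camera it gives the pose at the moment of the call.
- ctrl.job_done(): hands the job in, once; it reports no verdict.
The state is a dict: "time": time; "qpos": joint angles; "joint_velocities": joint speeds; "effort": joint torques, N m; "tool_pos": TCP position; "orientation": TCP orientation; "ft_force": force on the tool from outside, world axes, zero at the start; "ft_torque": the same for the moment, N m; "gripper_width": finger opening in m.
Only numpy, scipy, OpenCV 4.12 (cv2) and the standard library are available. Lean on these libraries where they do the work, as an engineer would, in place of code of your own. Each camera call takes 0.05 s, during which the arm holds its last target. There are 200 camera calls.

## Task

Lift the oil canister off its drip stand in front of the chip guard's gate and set it down gently, upright, on the bench beside the stand, clear of the gate. Then lift the sagging bolt by its knob so that its collar clears the bent-up lip of the keeper, draw it back out of the keeper, and pull the self-closing gate towards the robot until it stands ajar by about a hand's breadth (roughly 100 mm at its free edge). Finish while still holding the gate there with the bolt drawn, and do not disturb the other things on the bench.

Things in the scene. Friction and masses are not known exactly. Their poses are not given: they have to be found in the camera images.
- guard: fixed grey chip guard round a gear fixture, 430 mm wide: sill 50 mm high, two posts 249 mm high, side wings running back 255 mm. Origin on the bench under the middle of the gate's thickness; its x axis points away from the robot (through the gate), y to the hinge side. The gate fills the gap between the posts: 300 mm wide, lower edge 70 mm and top 270 mm above the bench, 24 mm thick.
- gate (a joint): angle of the gate (rad): 0 shut, growing as its free edge swings towards the robot (to 1.3). Upright hinge at (-0.019, 0.157) m in the guard's x, y; free edge about 305 mm from it, so 0.33 rad is about 100 mm of opening. Spring hinges pull it shut with 0.6 Nm when shut, 0.8 Nm at 0.33 rad.
- gate_leaf: the gate leaf itself: grey frame with a clear panel; it carries barrel and bolt on the face towards the robot. Origin on the hinge axis at bench height; axes those of the guard when shut, turning with the gate.
- barrel (a joint): lift of the bolt's barrel (rad): 0 hanging down on its slack front screw, 0.14 level, 0.17 upper stop. The barrel pivots about its rear screw, 235 mm above the bench, 112 mm (along the bolt) on the hinge side of the knob when the bolt is home. It falls back to 0 if let go.
- bolt (a joint): draw of the bolt (m): 0 fully home in the keeper, growing as it slides towards the hinge side, 0.062 fully drawn. It slides stiffly (about 1.5 N) and stays where it is left. Hanging down, its collar catches on the keeper's lip at about 0.0065 and holds fast there; the knob has to be raised by some 8 mm or more (upper stop: 19 mm) from where it hangs and kept up for the first 20 mm of the pull to pass. Clear of the keeper from 0.045.
- knob (a point): centre of the bolt's black ball knob, 24 mm in diameter, on an upright 10 mm stem, 58 mm above the bolt's axis; it stands just above the top of the gate and 24 mm in front of its face, with free room above. Its axes are the bolt's: y along the bolt towards the hinge side (the way to draw), z along the stem.
- collar (a point): centre of the collar, 34 mm across and 12 mm thick, near the nose of the 14 mm bolt rod; 52 mm from the stem, on the side away from the hinge.
- lip_top (a point): the steel keeper on the post at the gate's free side is an open-topped saddle 50 mm long, 43 mm wide inside, that stops the bolt from moving towards the robot; its mouth edge, towards the hinge side, is bent up into a lip. This point is the middle of the top edge of the keeper's bent-up lip, 206 mm above the bench; axes as the guard's.
- stand: fixed drip stand, 120 mm across: a dish on a foot, rim 46 mm high, inner floor 40 mm above the bench; origin under its centre on the bench. The gate clears the empty stand.
- canister_mid (a point): centre (half-way up) of the grey oil canister: 100 mm across, 203 mm high with its handle, about 0.4 to 0.8 kg. z is up when it stands; x runs along its handle bar.
- canister_handle (a point): middle of the canister's fixed handle bar: 12 mm thick, straight for 60 mm along x, 197 mm above the canister's underside, 41 mm clear above its cap.
- canister: the same canister; origin at the centre of its underside.
- spare_gear: bystander: steel gear lying flat, 88 mm across, 22 mm high; origin under its centre.
- micrometer: bystander: micrometer lying flat, about 140 x 65 x 16 mm; origin near its spindle, on the bench.
- wrench: bystander: open-ended wrench lying flat, 200 mm long; origin under its middle.
- cutter_tray: bystander: grey open tray 80 x 110 x 35 mm; origin under its centre.

How it is judged:
On the way, in this order (a step that is already met when the one before it is completed fails the run):
1. the canister stands upright on the bench beside the stand, let go (height (world z) of canister below 0.008 m and angle between canister's own z axis and vertical below 0.08 rad and horizontal distance between canister and stand below 0.4 m and contact force between the fingers and canister below 0.1 N and linear speed of canister below 0.02 m/s), for 0.2 s.
2. the bolt is drawn clear of the keeper (value of joint bolt above 0.045 m), for 0.1 s.
At the end, for the whole second after the job is handed in: The gripper holds the gate still, ajar by 0.22 to 0.5 rad (about 65 to 150 mm at its free edge), with the bolt drawn at least 35 mm and nothing else touching the gate; the canister stands upright on the bench within 400 mm of the stand, let go (value of joint gate between 0.22 and 0.5 rad and velocity of joint gate between -0.05 and 0.05 rad/s and value of joint bolt above 0.035 m and contact force between the fingers and gate_leaf above 1 N and contact force between each of gate_leaf, the fingers and canister below 0.1 N and contact force between gate_leaf and wrench below 0.1 N and contact force between gate_leaf and spare_gear below 0.1 N and contact force between gate_leaf and micrometer below 0.1 N and contact force between gate_leaf and cutter_tray below 0.1 N and height (world z) of canister below 0.008 m and angle between canister's own z axis and vertical below 0.08 rad and horizontal distance between canister and stand below 0.4 m); the arm keeps its last pose, push and grip.
It fails at once if the canister is tipped (angle between canister's own z axis and vertical above 0.6 rad).
It fails at once if the canister is dropped or slammed on the bench (over 0.5 m/s within 30 mm of it) (height (world z) of canister below 0.03 m and linear speed of canister above 0.5 m/s).
It fails at once if a bystander is disturbed (distance of any of spare_gear, micrometer, wrench, cutter_tray from where it was at the start of the episode above 0.03 m).
It also fails if it takes over 58 s, if anything falls off the work surface, if the arm or the gripper's body presses on something with over 40 N, if the wrist force passes 120 N, or if a joint passes its speed limit or range.

## Working session

There is one attempt and no reset: what is moved stays moved. The work goes in short steps, Python scripts to look and compute and a tool call to move; the robot and the scene stay as the last step left them, time stands still between calls to the robot, and variables do not carry over. Pictures are saved under pics/ and viewed, about 8 in all and at most 12, crops included, and the job is handed in when it is done.

Besides the shell and the picture viewer there is one more tool, called after "Call:" as a command line: name --pt "numbers of a row" for each row, then --argument value for the rest. send_rows: Moves the arm, as the interface text tells. Its arguments: {"type":"object","properties":{"targets":{"type":"array"},"newtons":{"type":"number"}},"required":["targets"]}

```bash
mkdir -p pics
cat > h.py <<'E'
import numpy as np, cv2
from rig import readout, get_image, calibration, ctrl
def K(c):
    f=210/np.tan(np.radians(c["vertical_fov"])/2); return f
def cloud(dep,c):
    f=K(c); v,u=np.mgrid[0:420,0:560]
    xd=(u-c["cx"])/f; yd=(v-c["cy"])/f
    x,y=xd.copy(),yd.copy()
    for _ in range(8):
        s=1+c["k1"]*(x*x+y*y); x=xd/s; y=yd/s
    P=np.stack([x*dep,y*dep,dep,np.ones_like(dep)],-1)
    return (P@np.linalg.inv(np.array(c["view"])).T)[...,:3]
def snap(n,tag):
    c=calibration(n); im,d=get_image(n); np.savez(f"pics/{tag}.npz",im=im,d=d,P=cloud(d,c))
    cv2.imwrite(f"pics/{tag}.png",im[...,::-1]); return im,d,cloud(d,c),c
E
python3 - <<'E'
from h import *
print(readout.state())
a=[]
for n in("scene","side"):
    im,d,P,c=snap(n,n+"0"); print(n,c["k1"],np.linalg.inv(np.array(c["view"])).round(3).tolist(),(d>0).mean()); a.append(im)
E
```

```text
{'time': 0.0, 'qpos': array([-3.77701414e-02,  1.16504478e-01,  1.44227697e+00,  2.46437778e-05,
        1.58398787e+00, -3.77870977e-02]), 'joint_velocities': array([-0.0007956 , -0.00079647, -0.00111067,  0.00035924, -0.00109593,
        0.00063281]), 'effort': array([-3.01628024e-03, -7.32023120e+01, -6.32483125e+01, -3.67824050e-04,
        6.55109907e-03, -4.52531231e-05]), 'tool_pos': array([6.74810615e-01, 2.55241782e-05, 2.30542435e-01]), 'orientation': array([ 7.07100554e-01,  7.07112764e-01, -3.90966131e-04, -4.39803231e-04]), 'ft_force': array([-0.59508366,  1.00082494,  0.00209622]), 'ft_torque': array([ 0.06771347,  0.02006631, -0.04658429]), 'gripper_width': 0.08553281788923812}
scene 0.03385877946670125 [[-0.996, 0.079, -0.052, 0.604], [0.094, 0.854, -0.511, 0.881], [0.005, -0.514, -0.858, 1.628], [0.0, 0.0, 0.0, 1.0]] 0.9961139455782313
side -0.11944850343989347 [[0.695, -0.481, 0.535, -0.147], [-0.719, -0.454, 0.526, -0.641], [-0.01, -0.75, -0.661, 1.001], [0.0, 0.0, 0.0, 1.0]] 0.9959736394557823
```

View pics/scene0.png

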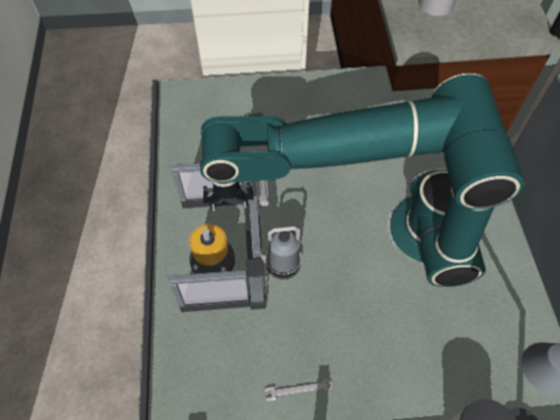

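View pics/side0.png

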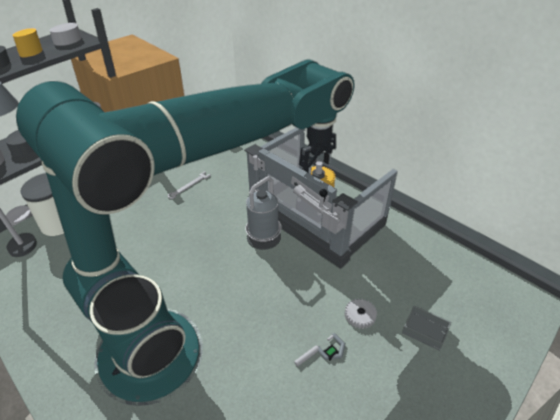

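The scene view shows the canister at about (284,250) in front of the gate, the guard at x 175–265 and the wrench at (297,388). In the side view the canister is at (262,215), the knob near (322,197), the gear at (361,316), the micrometer at (325,350) and the tray at (426,327).

Run:
```python
from h import *
for n,pts in(("side0",dict(gear=(361,316),mic=(330,350),micend=(300,358),tray=(426,327),wr=(190,185),handle=(262,184),can=(262,215),knob=(322,195))),("scene0",dict(wr=(297,388),handle=(284,230),can=(284,250),post1=(257,285),gate=(254,230)))):
    z=np.load(f"pics/{n}.npz"); 
    for k,(u,v) in pts.items(): print(n,k,z["P"][v,u].round(3))
z=np.load("pics/side0.npz");P=z["P"]
cv2.imwrite("pics/crop1.png",cv2.resize(z["im"][120:270,230:410,::-1],None,fx=4,fy=4,interpolation=cv2.INTER_CUBIC))
# top view height map from both
H=np.zeros((500,500,3),np.uint8);hh=np.zeros((500,500))
for n in("side0","scene0"):
    z=np.load(f"pics/{n}.npz");P=z["P"].reshape(-1,3);C=z["im"].reshape(-1,3)
    m=(P[:,2]>.008)&(P[:,2]<.29)&(P[:,0]>.3)&(P[:,0]<1.1)&(abs(P[:,1])<.5)
    for p,c in zip(P[m],C[m]):
        i,j=int((1.2-p[0])/.002),int((.5-p[1])/.002)
        if p[2]>hh[i,j]: hh[i,j]=p[2];
h=cv2.applyColorMap((hh/.29*255).astype(np.uint8),cv2.COLORMAP_JET);h[hh==0]=0
for k in range(0,500,50):
    cv2.putText(h,f"{1.2-k*.002:.1f}",(0,k+5),0,.35,(255,255,255));cv2.putText(h,f"{.5-k*.002:.1f}",(k,495),0,.35,(255,255,255))
cv2.imwrite("pics/top.png",h)
```

```text
side0 gear [ 0.475 -0.344  0.022]
side0 mic [ 0.338 -0.345  0.015]
side0 micend [ 0.266 -0.304  0.018]
side0 tray [ 0.581 -0.495  0.002]
side0 wr [0.515 0.492 0.008]
side0 handle [0.593 0.163 0.145]
side0 can [0.483 0.05  0.149]
side0 knob [ 0.557 -0.115  0.277]
scene0 wr [0.515 0.5   0.013]
scene0 handle [0.516 0.095 0.239]
scene0 can [0.519 0.129 0.176]
scene0 post1 [0.608 0.235 0.175]
scene0 gate [0.605 0.104 0.269]
```

View pics/crop1.png

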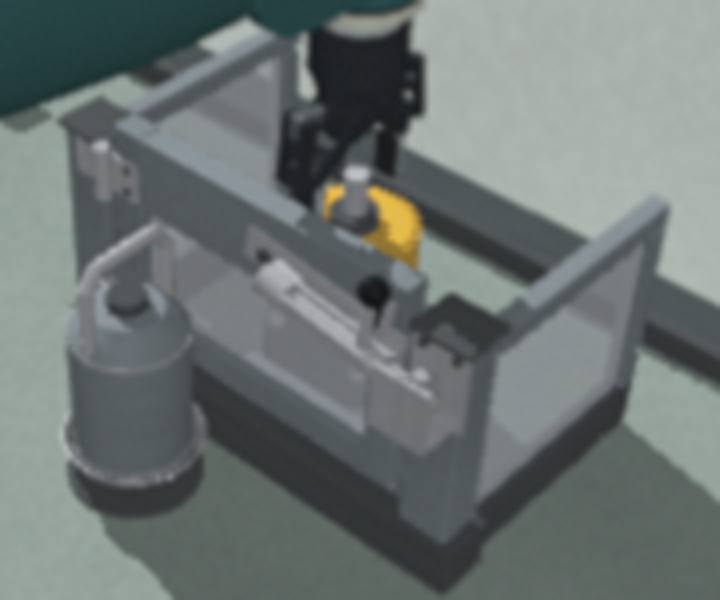

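View pics/top.png

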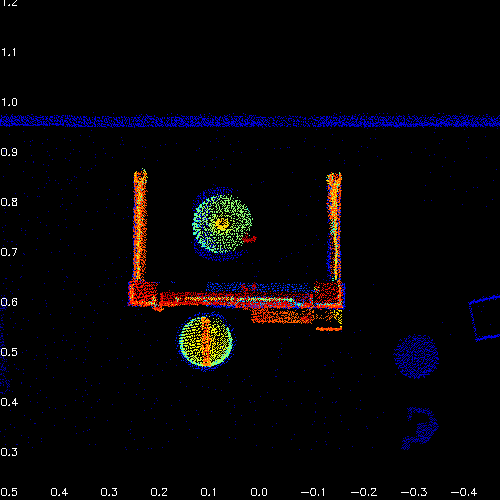

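The side crop shows the handle arch, the knob at crop (373,293), and the barrel sagging towards the keeper. The top map puts the canister at about (0.52, 0.107) with its handle along x, and the gate's front face near x≈0.6. Next I'll measure the handle, the gate and the knob.

Run:
```python
from h import *
def mask(P,lo,hi): return ((P>lo)&(P<hi)).all(-1)
for n in("side0","scene0"):
    z=np.load(f"pics/{n}.npz");P=z["P"];im=z["im"].astype(int)
    q=P[mask(P,(.46,.03,.225),(.585,.18,.26))]
    if len(q)>5:
        c=q.mean(0);w,v=np.linalg.eigh(np.cov(q[:,:2].T));print(n,"handle",len(q),c.round(4),q.min(0).round(3),q.max(0).round(3),v[:,1].round(3))
    q=P[mask(P,(.4,.0,.05),(.585,.2,.15))]; print("can",q.min(0).round(3),q.max(0).round(3))
    q=P[mask(P,(.57,-.09,.266),(.65,.19,.276))]
    if len(q)>20: print("gate top",len(q),np.polyfit(q[:,1],q[:,0],1).round(4),q.min(0).round(3),q.max(0).round(3), [np.percentile(q[:,0]-np.polyval(np.polyfit(q[:,1],q[:,0],1),q[:,1]),p).round(4) for p in(3,97)])
    q=P[mask(P,(.53,-.15,.255),(.60,-.02,.31))&(im.sum(-1)<150)]
    print("knob",len(q),q.mean(0) if len(q) else "",np.median(q,0) if len(q) else "",q.min(0) if len(q) else "",q.max(0) if len(q) else "")
    vv,uu=np.where(mask(P,(.53,-.15,.255),(.60,-.02,.31))&(im.sum(-1)<150)); print(uu.mean() if len(uu) else "",vv.mean() if len(vv) else "",)
```

```text
side0 handle 115 [0.518  0.0914 0.2359] [0.471 0.081 0.225] [0.584 0.18  0.244] [-0.831 -0.557]
can [0.467 0.033 0.05 ] [0.584 0.185 0.15 ]
gate top 502 [0.0033 0.6027] [ 0.588 -0.089  0.266] [0.631 0.179 0.275] [np.float64(-0.0117), np.float64(0.0173)]
knob 42 [ 0.56133865 -0.11520278  0.28278723] [ 0.56137577 -0.11552874  0.28314723] [ 0.55343586 -0.12160347  0.27241988] [ 0.57087701 -0.10387366  0.29118167]
323.1190476190476 192.78571428571428
scene0 handle 121 [0.5202 0.0918 0.2364] [0.473 0.08  0.225] [0.584 0.179 0.248] [-0.982 -0.189]
can [0.468 0.058 0.05 ] [0.585 0.194 0.15 ]
gate top 458 [0.0206 0.6007] [ 0.589 -0.068  0.266] [0.631 0.179 0.276] [np.float64(-0.0109), np.float64(0.012)]
knob 0
```

Call:
send_rows --pt "8.5 0 0 4 0 0 0" --pt "8.5 0 0 4 0 0 0" --pt "8.5 0 0 4 0 0 0" --pt "8.5 -2.5 1.5 0 0 0 0.12" --pt "8.5 -2.5 1.5 0 0 0 0.12" --pt "8.5 -2.5 1.5 0 0 0 0.12" --pt "8.5 -2.5 1.5 0 0 0 0.12" --pt "8.5 -2.5 1.5 0 0 0 0.12" --pt "8.5 -2.5 1.5 0 0 0 0.12" --pt "8.5 0 0 0 0 0 0.12"

```text
time: 0.93
tool_pos: [0.522, 0.0918, 0.3523]
orientation: [0.354, 0.935, 0.001, 0.0]
ft_force: [-0.0, 0.1, 0.1]
gripper_width: 0.0853
```

Call:
send_rows --pt "8.5 0 0 0 0 0 0.12" --pt "8.5 0 0 0 0 0 0.12" --pt "8.5 0 0 0 0 0 0.12" --pt "8.5 0 0 0 0 0 0.12" --pt "8.5 0 0 0 0 0 0.12" --pt "8.5 0 0 0 0 0 0.12" --pt "8.5 0 0 0 0 0 0.01" --pt "8.5 0 0 0 0 0 0"

```text
time: 1.6
tool_pos: [0.525, 0.09, 0.3511]
orientation: [0.002, 1.0, -0.0, -0.0]
ft_force: [0.2, -0.1, 0.1]
gripper_width: 0.085
```

Run:
```python
from h import *
s=readout.state();print(s["time"],s["tool_pos"],s["orientation"],s["qpos"])
im,d,P,c=snap("wrist","w1");print(np.linalg.inv(np.array(c["view"])).round(3).tolist())
def mask(P,lo,hi): return ((P>lo)&(P<hi)).all(-1)
for lo,hi in(((.49,.05,.23),(.55,.14,.26)),):
    q=P[mask(P,lo,hi)];print(len(q),q.mean(0) if len(q) else 0,np.polyfit(q[:,0],q[:,1],1),q.min(0),q.max(0))
cv2.imwrite("pics/w1b.png",cv2.resize(im[...,::-1],None,fx=1.2,fy=1.2))
```

```text
1.6 [0.52495268 0.08998608 0.35110364] [ 1.80988944e-03  9.99998347e-01 -1.96943172e-05 -1.70857882e-04] [ 1.21870051e-01 -1.99936254e-01  1.55597695e+00  3.14032840e-06
  1.78589593e+00 -1.44530582e+00]
[[0.004, 0.948, 0.318, 0.444], [1.0, -0.004, -0.001, 0.091], [-0.0, 0.318, -0.948, 0.493], [0.0, 0.0, 0.0, 1.0]]
874 [0.51909861 0.08806065 0.23841896] [0.02525844 0.07494903] [0.4901329  0.08137524 0.23254632] [0.54990778 0.09431746 0.24142978]
```

View pics/w1.png

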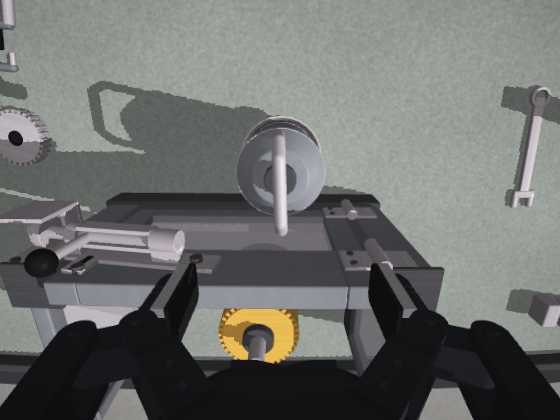

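The wrist view shows the handle bar running from (280,135) to (283,232), the knob at (41,263) and the gate's top rail at about row 290. The gear is at (18,138), the wrench at (530,150) and an unknown block at (547,308).

Run:
```python
from h import *
z=np.load("pics/w1.npz");P=z["P"];im=z["im"].astype(int)
def mask(P,lo,hi): return ((P>lo)&(P<hi)).all(-1)
print("block",P[308,547],"wr",P[150,530],P[95,540])
u0,v0=41,263;m=np.zeros((420,560),bool);m[243:283,20:62]=1
m&=(im.sum(-1)<120)&(P[...,2]>.25);q=P[m];print("knob surf",len(q),q.mean(0),q.min(0),q.max(0))
A=np.c_[2*q,np.ones(len(q))];s=np.linalg.lstsq(A,(q**2).sum(1),rcond=None)[0];print("sphere",s[:3],np.sqrt(s[3]+s[:3]@s[:3]))
for y in(-.05,0,.03,.06,.1,.15):
    q=P[mask(P,(.57,y-.008,.262),(.65,y+.008,.276))];print(y,len(q),q[:,0].min() if len(q) else 0,q[:,0].max() if len(q) else 0,np.median(q[:,2]) if len(q) else 0)
q=P[mask(P,(.57,-.15,.262),(.65,.25,.276))];print(q[:,1].min(),q[:,1].max())
```

```text
block [0.80176125 0.58466208 0.03838347] wr [0.51285866 0.49774076 0.00638382] [ 0.42632266  0.50002695 -0.00096527]
knob surf 761 [ 0.56247264 -0.10523949  0.28294675] [ 0.44371389 -0.11920864  0.26931014] [0.57602906 0.09108381 0.49329048]
sphere [ 0.50937975 -0.0084974   0.38726204] 0.153356684376191
-0.05 474 0.5894672686111044 0.6140335293945317 0.26925309936370107
0 0 0 0 0
0.03 505 0.5904564330997107 0.6154996464747908 0.26929051418353145
0.06 499 0.5905346442624893 0.6156970027027128 0.26928017565426676
0.1 510 0.5912302824157352 0.6150961683140477 0.26926577987466216
0.15 493 0.5918154040429966 0.6171155626370728 0.2691270484856486
-0.12365634386606672 0.16847529190315616
```

Call:
send_rows --pt "8.5 -0.5 -0.2 -3 0 0 0" --pt "8.5 0 0 -3 0 0 0" --pt "8.5 0 0 -3 0 0 0" --pt "8.5 0 0 -2.5 0 0 0" --pt "8.5 0 0 -1.9 0 0 0" --pt "8.5 0 0 0 0 0 0" --pt "0.8 0 0 0 0 0 0" --pt "0.8 0 0 0 0 0 0" --pt "0.8 0 0 0 0 0 0" --pt "0.8 0 0 0 0 0 0" --newtons 60

```text
time: 2.48
tool_pos: [0.5204, 0.088, 0.2188]
orientation: [0.001, 1.0, 0.0, 0.001]
ft_force: [0.4, 0.5, 0.1]
gripper_width: 0.0384
```

Call:
send_rows --pt "0.8 0 0 0 0 0 0" --pt "0.8 0 0 0 0 0 0" --pt "0.8 0 0 0 0 0 0" --pt "0.8 0 0 0.5 0 0 0" --pt "0.8 0 0 1 0 0 0" --pt "0.8 0 0 1 0 0 0"

```text
time: 2.98
tool_pos: [0.5197, 0.088, 0.2426]
orientation: [0.0, 1.0, -0.0, -0.001]
ft_force: [-0.0, -0.3, -4.7]
gripper_width: 0.01
```

Call:
send_rows --pt "0.8 0 0 1 0 0 0" --pt "0.8 0 0 1 0 0 0" --pt "0.8 0 0.5 0.5 0 0 0" --pt "0.8 -0.2 1.2 0 0 0 0" --pt "0.8 -0.2 1.8 0 0 0 0" --pt "0.8 -0.2 2 0 0 0 0" --pt "0.8 -0.2 2 0 0 0 0" --pt "0.8 -0.2 2 0 0 0 0" --pt "0.8 -0.2 2 0 0 0 0" --pt "0.8 -0.2 2 0 0 0 0"

```text
time: 3.82
tool_pos: [0.5053, 0.2249, 0.2668]
orientation: [0.0, 1.0, -0.0, -0.0]
ft_force: [0.3, -0.1, -5.1]
gripper_width: 0.0097
```

Call:
send_rows --pt "0.8 -0.2 2 0 0 0 0" --pt "0.8 -0.2 2 0 0 0 0" --pt "0.8 -0.2 1.8 0 0 0 0" --pt "0.8 -0.2 1.2 0 0 0 0" --pt "0.8 0 0.5 0 0 0 0" --pt "0.8 0 0 -1 0 0 0" --pt "0.8 0 0 -1.5 0 0 0" --pt "0.8 0 0 -1.5 0 0 0" --pt "0.8 0 0 -1 0 0 0" --pt "0.8 0 0 -0.5 0 0 0"

```text
time: 4.65
tool_pos: [0.4975, 0.297, 0.2093]
orientation: [0.001, 1.0, -0.001, -0.001]
ft_force: [0.5, -0.5, -4.9]
gripper_width: 0.0098
```

Run:
```python
from h import *
im,d,P,c=snap("scene","s2"); s=readout.state();print(s["tool_pos"],s["ft_force"])
cv2.imwrite("pics/s2c.png",cv2.resize(im[180:400,150:400,::-1],None,fx=3,fy=2.7))
```

```text
[0.49752118 0.29711934 0.20940822] [ 0.56705751  0.07033706 -5.76688313]
```

View pics/s2c.png

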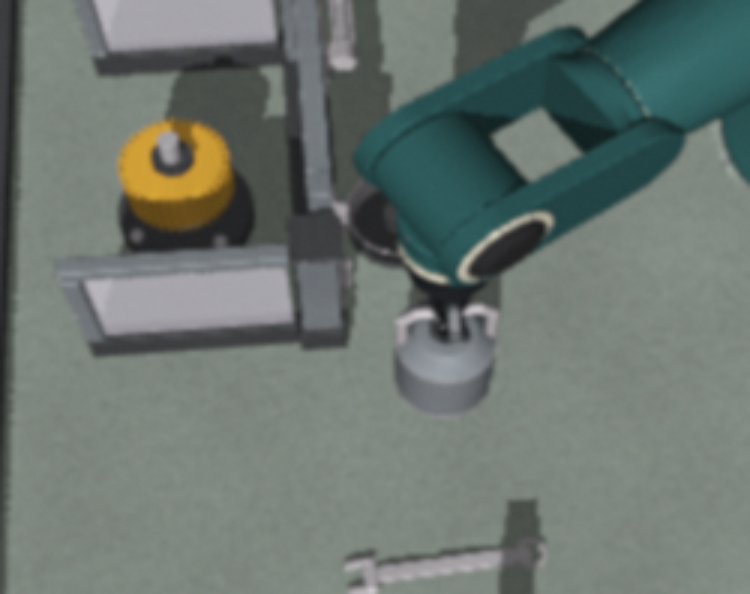

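The crop shows the canister hanging upright below the gripper at (445,370), clear of the hinge-side post and the wrench. It is about 30 mm above the bench.

Call:
send_rows --pt "0.8 0 0 -1 0 0 0" --pt "0.8 0 0 -0.8 0 0 0" --pt "0.8 0 0 -0.5 0 0 0" --pt "0.8 0 0 -0.3 0 0 0" --pt "0.8 0 0 -0.2 0 0 0" --pt "0.8 0 0 -0.2 0 0 0" --pt "0.8 0 0 -0.1 0 0 0" --pt "0.8 0 0 0 0 0 0"

```text
time: 5.37
tool_pos: [0.4981, 0.2981, 0.1815]
orientation: [0.0, 1.0, 0.0, 0.0]
ft_force: [0.3, -0.5, -5.0]
gripper_width: 0.01
```

Call:
send_rows --pt "0.8 0 0 -0.1 0 0 0" --pt "0.8 0 0 -0.1 0 0 0" --pt "0.8 0 0 -0.1 0 0 0" --pt "0.8 0 0 0 0 0 0"

```text
time: 5.7
tool_pos: [0.499, 0.2981, 0.1813]
orientation: [0.0, 1.0, 0.001, 0.002]
ft_force: [-1.2, -4.5, 15.5]
gripper_width: 0.0096
```

Call:
send_rows --pt "0.8 0 0 0.2 0 0 0" --pt "0.8 0 0 0 0 0 0" --pt "2.5 0 0 0 0 0 0" --pt "5 0 0 0 0 0 0" --pt "8.5 0 0 0 0 0 0" --pt "8.5 0 0 0 0 0 0" --pt "8.5 0 0 0 0 0 0" --pt "8.5 0 0 0 0 0 0"

```text
time: 6.37
tool_pos: [0.498, 0.298, 0.1802]
orientation: [0.0, 1.0, -0.0, -0.0]
ft_force: [0.5, 0.4, 0.4]
gripper_width: 0.081
```

Call:
send_rows --pt "8.5 0 0 1.5 0 0 0" --pt "8.5 0 0 3 0 0 0" --pt "8.5 0 0 4 0 0 0" --pt "8.5 0 0 4 0 0 0" --pt "8.5 0 0 3 0 0 0" --pt "8.5 0 -3 1 0 0 0" --pt "8.5 0 -4 0 0 0 0" --pt "8.5 0 -4 0 0 0 0" --pt "8.5 0 -4 0 0 0 0" --pt "8.5 0 -4 0 0 0 0"

```text
time: 7.2
tool_pos: [0.4974, 0.1064, 0.3468]
orientation: [0.0, 1.0, 0.0, 0.001]
ft_force: [0.9, 0.3, 0.7]
gripper_width: 0.0849
```

Call:
send_rows --pt "8.5 0 -4 0 0 0 0" --pt "8.5 0 -4 0 0 0 0" --pt "8.5 1 -4 0 0 0 0" --pt "8.5 1.5 -4 0 0 0 0" --pt "8.5 1.5 -3 0 0 0 0" --pt "8.5 1.5 -2 0 0 0 0" --pt "8.5 1 0 0 0 0 0" --pt "8.5 0 0 0 0 0 0" --pt "8.5 0 0 0 0 0 0"

```text
time: 7.95
tool_pos: [0.5626, -0.1006, 0.3458]
orientation: [0.0, 1.0, 0.0, -0.0]
ft_force: [-0.5, 0.2, 0.1]
gripper_width: 0.0846
```

Run:
```python
from h import *
s=readout.state();print(s["tool_pos"])
im,d,P,c=snap("wrist","w2");im=im.astype(int)
m=((P>(.54,-.15,.262))&(P<(.59,-.07,.31))).all(-1)&(im.sum(-1)<150)
q=P[m];v,u=np.where(m);print(len(q),np.median(q,0),np.percentile(q,[2,98],axis=0).round(4).tolist(),u.mean(),v.mean())
if len(q)>50:
    A=np.c_[2*q,np.ones(len(q))];s=np.linalg.lstsq(A,(q**2).sum(1),rcond=None)[0];print("sphere",s[:3],np.sqrt(s[3]+s[:3]@s[:3]))
im,d,P,c=snap("scene","s3")
q=P[((P>(.42,.22,.03))&(P<(.58,.38,.14))).all(-1)];print("can",np.percentile(q,[1,99],axis=0).round(3).tolist())
q=P[((P>(.43,.25,.17))&(P<(.56,.34,.23))).all(-1)];print("handle",np.percentile(q,[1,50,99],axis=0).round(3).tolist())
```

```text
[ 0.56259654 -0.10058582  0.34576433]
758 [ 0.56280134 -0.11055553  0.28500114] [[0.5548, -0.121, 0.2764], [0.5737, -0.0998, 0.2888]] 268.2440633245383 222.94986807387863
sphere [ 0.56623667 -0.11062221  0.27704585] 0.011578680478904233
can [[0.449, 0.25, 0.032], [0.544, 0.348, 0.14]]
handle [[0.449, 0.292, 0.172], [0.496, 0.3, 0.199], [0.543, 0.306, 0.207]]
```

View pics/w2.png

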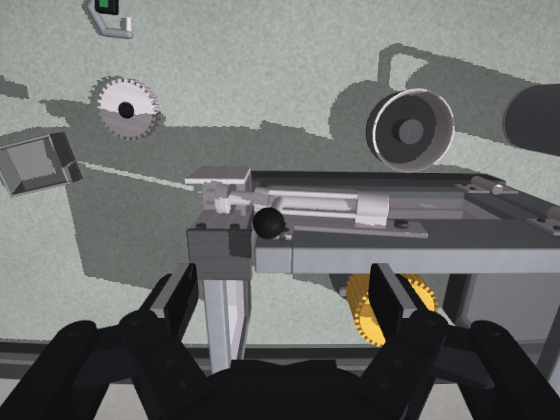

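The wrist view shows the knob at (268,223), free above. The sphere fit gives a centre of (0.566, -0.111, 0.277) with an 11.6 mm radius, which agrees with the data given. The canister stands upright at (0.497, 0.299). I'll grasp the knob next.

Call:
send_rows --pt "8.5 0.4 -1 -2 0 0 0" --pt "8.5 0 0 -2 0 0 0" --pt "8.5 0 0 -2 0 0 0" --pt "8.5 0 0 -1.8 0 0 0" --pt "8.5 0 0 -1.2 0 0 0" --pt "4 0 0 0 0 0 0" --pt "2 0 0 0 0 0 0" --pt "1.8 0 0 0 0 0 0" --pt "1.8 0 0 0 0 0 0" --pt "1.8 0 0 0 0 0 0" --newtons 40

```text
time: 8.88
tool_pos: [0.5669, -0.111, 0.2564]
orientation: [0.0, 1.0, -0.0, 0.001]
ft_force: [-0.9, 0.3, -0.2]
gripper_width: 0.0249
```

Call:
send_rows --pt "1.8 0 0 0 0 0 0" --pt "1.8 0 0 0 0 0 0" --pt "1.8 0 0 0 0 0 0"

```text
time: 9.13
tool_pos: [0.5669, -0.1111, 0.2564]
orientation: [0.0, 1.0, -0.0, 0.001]
ft_force: [-0.4, 0.2, 6.2]
gripper_width: 0.0217
```

Call:
send_rows --pt "1.8 0 0.1 0.3 0 0 0" --pt "1.8 0 0.15 0.3 0 0 0" --pt "1.8 0 0.15 0.3 0 0 0" --pt "1.8 0 0.15 0.3 0 0 0" --pt "1.8 0 0.15 0.3 0 0 0" --pt "1.8 0 0 0 0 0 0"

```text
time: 9.63
tool_pos: [0.5667, -0.1036, 0.2708]
orientation: [0.0, 1.0, 0.0, 0.0]
ft_force: [1.2, -0.1, -6.9]
gripper_width: 0.0213
```

Run:
```python
from h import *
im,d,P,c=snap("side","d1");cv2.imwrite("pics/d1c.png",cv2.resize(im[140:260,260:400,::-1],None,fx=5,fy=5,interpolation=cv2.INTER_CUBIC))
```

```text
(no output)
```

View pics/d1c.png

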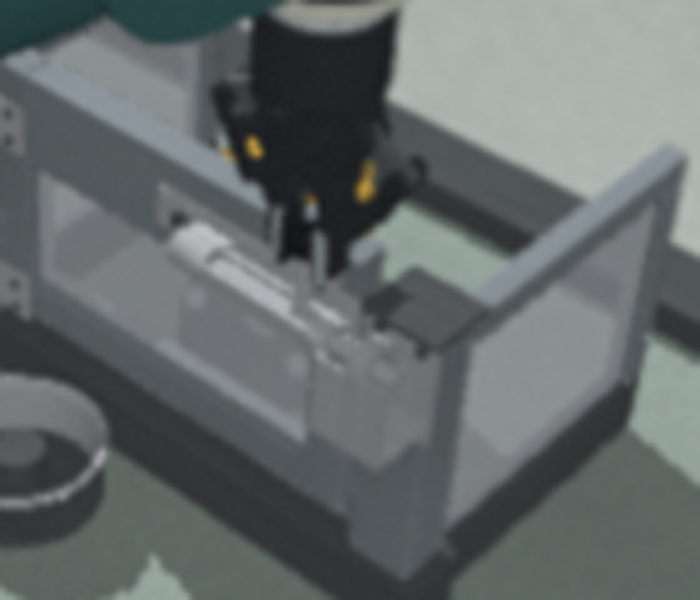

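The crop shows the fingers on the knob and the barrel raised. The lift is 14 mm and the load is about 7 N. Drawing the bolt now.

Call:
send_rows --pt "1.8 0 0.4 0 0 0 0" --pt "1.8 0 0.5 0 0 0 0" --pt "1.8 0 0.6 0 0 0 0" --pt "1.8 0 0.6 0 0 0 0" --pt "1.8 0 0.6 0 0 0 0" --pt "1.8 0 0.6 0 0 0 0" --pt "1.8 0 0.6 0 0 0 0" --pt "1.8 0 0.6 0 0 0 0" --pt "1.8 0 0.6 0 0 0 0" --pt "1.8 0 0.6 0 0 0 0"

```text
time: 10.52
tool_pos: [0.5667, -0.0465, 0.2707]
orientation: [0.0, 1.0, -0.0, 0.0]
ft_force: [1.8, -20.9, 10.9]
gripper_width: 0.0215
```

Call:
send_rows --pt "1.8 0 0.2 0 0 0 0" --pt "1.8 0 0 0 0 0 0" --pt "1.8 0 0 0 0 0 0"

```text
time: 10.77
tool_pos: [0.5669, -0.0458, 0.2716]
orientation: [0.001, 1.0, -0.001, 0.001]
ft_force: [1.2, -12.0, 5.2]
gripper_width: 0.0214
```

Call:
send_rows --pt "1.8 0 -0.1 0 0 0 0" --pt "4 0 0 0 0 0 0" --pt "8.5 0 0 0 0 0 0" --pt "8.5 0 0 0 0 0 0" --pt "8.5 0 0 0 0 0 0" --pt "8.5 0 0 0 0 0 0" --pt "8.5 0 0 2 0 0 0" --pt "8.5 0 0 3 0 0 0" --pt "8.5 0 0 3 0 0 0" --pt "8.5 0 0 1 0 0 0"

```text
time: 11.6
tool_pos: [0.5669, -0.0459, 0.3649]
orientation: [0.0, 1.0, -0.0, 0.002]
ft_force: [0.1, 0.6, 0.6]
gripper_width: 0.0854
```

Run:
```python
from h import *
s=readout.state();print(s["tool_pos"])
im,d,P,c=snap("wrist","w3");im=im.astype(int)
m=((P>(.54,-.15,.25))&(P<(.588,0.05,.31))).all(-1)&(im.sum(-1)<150)
q=P[m];v,u=np.where(m);print(len(q),np.median(q,0),np.percentile(q,[2,98],axis=0).round(4).tolist(),u.mean(),v.mean())
A=np.c_[2*q,np.ones(len(q))];s=np.linalg.lstsq(A,(q**2).sum(1),rcond=None)[0];print("sphere",s[:3],np.sqrt(s[3]+s[:3]@s[:3]))
# protrusions in front of the gate face, by y
for y in np.arange(-.12,.18,.02):
    q=P[((P>(.54,y-.01,.2))&(P<(.583,y+.01,.29))).all(-1)];print(round(y,2),len(q),q[:,2].max().round(3) if len(q) else "",q[:,0].min().round(3) if len(q) else "")
```

```text
[ 0.56690593 -0.04594493  0.3649191 ]
707 [ 0.56377981 -0.05108127  0.29355291] [[0.5555, -0.1005, 0.2528], [0.5825, -0.0407, 0.2974]] 274.21357850070723 213.021216407355
sphere [ 0.57950684 -0.05672733  0.25534778] 0.042184763486899236
-0.12 506 0.23 0.555
-0.1 597 0.256 0.55
-0.08 614 0.238 0.55
-0.06 547 0.29 0.555
-0.04 621 0.29 0.555
-0.02 652 0.245 0.556
0.0 371 0.243 0.556
0.02 332 0.246 0.561
0.04 329 0.248 0.561
0.06 0  
0.08 0  
0.1 0  
0.12 0  
0.14 0  
0.16 0
```

View pics/w3.png

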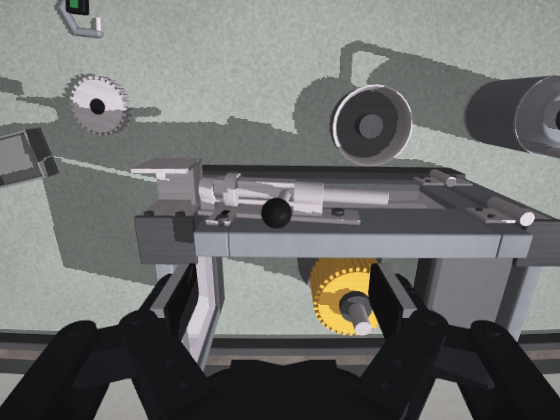

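The wrist view shows the knob at (276,212), now at y=-0.051, so the bolt is drawn about 60 mm. The collar at (232,190) is outside the keeper and the rail at y≈0.08 is free. I'll regrip the gate's top rail there, which puts the fingers directly on the leaf.

Call:
send_rows --pt "8.5 0.6 1.6 0 0 0 -0.122" --pt "8.5 0.6 1.6 0 0 0 -0.122" --pt "8.5 0.6 1.6 0 0 0 -0.122" --pt "8.5 0.6 1.6 0 0 0 -0.122" --pt "8.5 0.6 1.6 0 0 0 -0.122" --pt "8.5 0.6 1.6 0 0 0 -0.122" --pt "8.5 0 1.4 0 0 0 -0.122" --pt "8.5 0 1.4 0 0 0 -0.122" --pt "8.5 0 0 0 0 0 -0.122" --pt "8.5 0 0 0 0 0 -0.122"

```text
time: 12.48
tool_pos: [0.6025, 0.0789, 0.3592]
orientation: [0.575, 0.818, -0.0, -0.001]
ft_force: [0.2, -0.2, -0.1]
gripper_width: 0.085
```

Call:
send_rows --pt "8.5 0 0 0 0 0 -0.122" --pt "8.5 0 0 0 0 0 -0.122" --pt "8.5 0 0 0 0 0 -0.118" --pt "8.5 0 0 -1.5 0 0 0" --pt "8.5 0 0 -2 0 0 0" --pt "8.5 0 0 -2 0 0 0" --pt "8.5 0 0 -1 0 0 0" --pt "8.5 0 0 0 0 0 0"

```text
time: 13.15
tool_pos: [0.602, 0.078, 0.2922]
orientation: [0.711, 0.703, -0.002, -0.001]
ft_force: [-0.3, 0.2, 0.5]
gripper_width: 0.0847
```

Call:
send_rows --pt "8.5 0.1 0 -1.5 0 0 0" --pt "8.5 0 0 -1.5 0 0 0" --pt "8.5 0 0 -1.3 0 0 0" --pt "8.5 0 0 0 0 0 0" --pt "5 0 0 0 0 0 0" --pt "2 0 0 0 0 0 0" --pt "2 0 0 0 0 0 0" --pt "2 0 0 0 0 0 0" --pt "2 0 0 0 0 0 0" --pt "2 0 0 0 0 0 0" --newtons 60

```text
time: 13.98
tool_pos: [0.6036, 0.078, 0.2531]
orientation: [0.711, 0.703, 0.0, 0.0]
ft_force: [-3.8, 0.0, 4.1]
gripper_width: 0.0227
```

Call:
send_rows --pt "2 0 0 0 0 0 0" --pt "2 0 0 0 0 0 0" --pt "2 0 0 0 0 0 0"

```text
time: 14.23
tool_pos: [0.6036, 0.078, 0.2531]
orientation: [0.711, 0.703, 0.0, 0.0]
ft_force: [-2.4, -0.1, 5.5]
gripper_width: 0.0226
```

Run:
```python
from h import *
s=readout.state();p=s["tool_pos"];print(p,s["ft_torque"])
h=np.array([.584,.181]); r=p[:2]-h
old=p[:2]
for k in range(1,19):
    a=-.018*k*1.0; R=np.array([[np.cos(a),-np.sin(a)],[np.sin(a),np.cos(a)]]); n=h+R@r; print(k,((n-old)*100).round(3),a); old=n
```

```text
[0.6036014  0.07801899 0.25307424] [-0.04556017  0.62173593  0.05161292]
1 [-0.186 -0.034] -0.018
2 [-0.186 -0.03 ] -0.036
3 [-0.187 -0.027] -0.05399999999999999
4 [-0.187 -0.024] -0.072
5 [-0.188 -0.02 ] -0.09
6 [-0.188 -0.017] -0.10799999999999998
7 [-0.188 -0.013] -0.126
8 [-0.188 -0.01 ] -0.144
9 [-0.189 -0.007] -0.16199999999999998
10 [-0.189 -0.003] -0.18
11 [-0.189  0.   ] -0.19799999999999998
12 [-0.189  0.004] -0.21599999999999997
13 [-0.189  0.007] -0.23399999999999999
14 [-0.188  0.01 ] -0.252
15 [-0.188  0.014] -0.26999999999999996
16 [-0.188  0.017] -0.288
17 [-0.188  0.021] -0.306
18 [-0.187  0.024] -0.32399999999999995
```

Call:
send_rows --pt "2 -0.19 -0.03 0 0 0 -0.018" --pt "2 -0.19 -0.03 0 0 0 -0.018" --pt "2 -0.19 -0.03 0 0 0 -0.018" --pt "2 -0.19 -0.02 0 0 0 -0.018" --pt "2 -0.19 -0.02 0 0 0 -0.018" --pt "2 0 0 0 0 0 0"

```text
time: 14.73
tool_pos: [0.5942, 0.0768, 0.2531]
orientation: [0.743, 0.67, 0.001, 0.0]
ft_force: [3.7, 1.1, 5.0]
gripper_width: 0.0226
```

Call:
send_rows --pt "2 -0.19 -0.02 0 0 0 -0.018" --pt "2 -0.19 -0.01 0 0 0 -0.018" --pt "2 -0.19 -0.01 0 0 0 -0.018" --pt "2 -0.19 -0.01 0 0 0 -0.018" --pt "2 -0.19 0 0 0 0 -0.018" --pt "2 -0.19 0 0 0 0 -0.018" --pt "2 -0.19 0 0 0 0 -0.018" --pt "2 -0.19 0.01 0 0 0 -0.018" --pt "2 -0.19 0.01 0 0 0 -0.018" --pt "2 -0.19 0.01 0 0 0 -0.018"

```text
time: 15.57
tool_pos: [0.5755, 0.077, 0.2531]
orientation: [0.8, 0.601, 0.001, 0.0]
ft_force: [3.3, 4.5, 5.2]
gripper_width: 0.0226
```

Call:
send_rows --pt "2 -0.19 0.02 0 0 0 -0.018" --pt "2 -0.19 0.02 0 0 0 -0.018" --pt "2 -0.19 0.02 0 0 0 -0.018" --pt "2 -0.1 0.02 0 0 0 -0.009" --pt "2 0 0 0 0 0 0" --pt "2 0 0 0 0 0 0" --pt "2 0 0 0 0 0 0"

```text
time: 16.15
tool_pos: [0.5689, 0.0778, 0.2531]
orientation: [0.818, 0.576, 0.001, 0.0]
ft_force: [2.6, 4.4, 5.6]
gripper_width: 0.0223
```

Run:
```python
from h import *
s=readout.state();print(s["tool_pos"],s["ft_force"],s["joint_velocities"].round(4))
for n in("wrist","scene","side"):
    im,d,P,c=snap(n,n+"9");im=im.astype(int)
    m=((P>(.43,-.14,.262))&(P<(.64,.17,.276))).all(-1); q=P[m]
    q=q[(q[:,1]<.03)|(q[:,1]>.12)]; print(n,"gate slope",len(q),np.arctan(np.polyfit(q[:,1],q[:,0],1)) if len(q)>20 else "")
    m=((P>(.43,-.14,.275))&(P<(.58,0.05,.31))).all(-1)&(im.sum(-1)<150);q=P[m];print("knob",len(q),np.median(q,0) if len(q) else "")
    q=P[((P>(.43,.25,.15))&(P<(.56,.35,.23))).all(-1)];print("can",len(q),np.percentile(q,[1,50,99],axis=0).round(3).tolist() if len(q) else "")
```

```text
[0.56891113 0.07780137 0.25308259] [2.64642828 4.41022737 5.64324762] [ 0.0004  0.0018 -0.0014  0.0022  0.0015 -0.0009]
wrist gate slope 7481 [0.31858635 0.49900256]
knob 0 
can 0 
scene gate slope 140 [0.35871291 0.49195547]
knob 0 
can 266 [[0.449, 0.288, 0.151], [0.496, 0.3, 0.186], [0.544, 0.315, 0.208]]
side gate slope 384 [0.33788275 0.49475682]
knob 48 [ 0.4872793  -0.03709171  0.29175511]
can 220 [[0.447, 0.281, 0.15], [0.493, 0.295, 0.18], [0.543, 0.312, 0.206]]
```

View pics/side9.png

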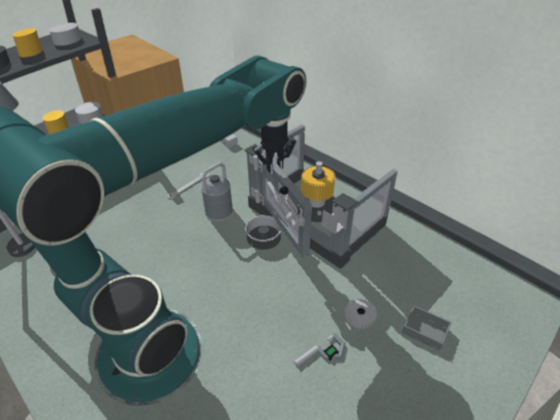

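The side view shows the gate ajar with the gripper on its top rail. The knob is at (283,189), the canister stands upright at (217,197), and the bystanders have not moved.

```bash
python3 -c "
from rig import ctrl
print(ctrl.job_done())"
```

```text
the job is handed in; nothing more can be done
None
```

I carried out the whole task and handed it in shortly after 16 s on the robot's clock; the hand-in gives no verdict.

- **Canister:** I lifted it by its handle, set it down gently and let go. It stands upright at about (0.497, 0.299), roughly 0.21 m from the stand.
- **Bolt:** I raised the knob about 14 mm and drew the bolt. The knob's position showed it drawn about 60 mm, and about 50 mm or more in the last look.
- **Gate:** I let go of the knob and regripped the gate's top rail, so the fingers hold the leaf itself. I then swung the gate open along its arc.

**Last checks:** The gripper was closed on the rail with the arm still. The three cameras put the gate's slope at 0.32, 0.36 and 0.34 rad; the tool's turn and the guard's 0.01 rad yaw suggest about 0.33 rad. The canister was upright and the bystanders looked undisturbed.

**What disagreed or went unmeasured:**
- The camera angles differ by 0.04 rad, but all lie inside 0.22–0.5 rad.
- While gripping the rail, the tool sat about 4 mm higher than commanded, with a steady upward force of about 5 N.
- The knob was not visible from the wrist or scene cameras at the end, so the final bolt check rests on the side view alone.

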